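# Index the tablet counter and hold its access panel shut

## Task

Put the tablet counter back in order after its refill: first swing the red advance lever clockwise to its stop and let it spring back. Then turn the orange quarter-turn fastener until its slot lines up with the two white marks on the blue panel, and only after that press the sprung panel down fully home in its frame, flush with the rim, and finish while still holding it pressed there. Leave the bottles, jars and cartons on and around the machine where they are.

Things in the scene. Friction and masses are not known exactly. Their poses are not given: they have to be found in the camera images.
- machine: Pale green tablet counter fixed to the counter, 260 x 320 x 100 mm (its x, y, z; the case spans own x -120 to +140 mm); origin on its underside. Own -x is the front (towards the robot at yaw 0), y its left, z up. The case top is 100 mm above the counter; the blue panel is on its left half, the red lever on its right half. Position and yaw (up to 0.45 rad) vary.
- lever_pivot (a point): Fixed point on the pivot axis of the advance lever, at the same height as lever_grip. Advance lever: a steel arm that turns about an upright pivot, 75 mm from pivot to the axis of an upright red grip post, 16 mm in diameter, standing from 122 to 172 mm above the counter. Turns clockwise seen from above.
- lever_grip (a point): Point on the axis of the red grip post, 154 mm above the counter and 18 mm below the post's top; moves with the lever. At rest it lies from the pivot at 235 degrees (counter-clockwise from the machine's x axis), at the stop at 166 degrees.
- lever (a joint): Lever angle in rad: 0 at rest, 1.2 at its stop (clockwise from above). A spring pulls it back to 0; it takes about 1 N at the grip to start and 4 N at the stop. Let go, it returns in under a second.
- panel_center (a point): Centre of the top face of the blue access panel, 130 x 150 mm (its x, y) and 10 mm thick, level, axes parallel to the machine's. Up, its top is 120 mm above the counter, 8 mm proud of the grey frame rim (12 mm wide, 12 mm high, top at 112 mm). It slides straight down; fully home its top is flush with the rim. It carries the fastener.
- panel_mark (a point): Centre of the rear one of two white marks (22 x 5 mm) on the panel's top face, one in front of and one behind the fastener, each 45 mm from its axis, on a line along the panel's x axis.
- panel_press (a point): Centre of the top of a round black rubber press pad, 32 mm in diameter and 2 mm high, on the right half of the panel, 73 mm from the fastener's axis; 122 mm above the counter while the panel is up, 114 mm with it home. A good place to press.
- panel (a joint): How far the panel is pressed down, in m: 0 up, 0.008 fully home against a rigid stop. The springs ask about 6 N to start and 11 N fully home, and lift it again when it is let go.
- fastener_grip (a point): Point to grip on the fastener's upright axis, 32 mm above the panel's top (152 mm above the counter with the panel up). The fastener is a steel disc, 56 mm across, 5 mm thick, with an orange wing 38 mm long, 13 mm thick, reaching 45 mm above the panel; a black slot line runs along wing and disc. The point's x axis runs along the wing and slot and turns with them.
- fastener (a joint): Fastener angle in rad about the vertical, counter-clockwise from above positive, measured from alignment: 0 when slot and wing lie along the two white marks (the machine's x axis). Starts between 0.8 and 1.4, so it is turned clockwise; it can turn past 0, to -0.6. Friction (0.06 N m) keeps it where it is left.
- tall_bottle: Bystander: white capped jar 60 mm in diameter, about 115 mm tall, on the counter left of the machine; origin under its foot.
- carton: Bystander: green carton 85 x 45 x 55 mm on the counter right of the machine; origin under its foot.
- vial: Bystander: small amber capped vial 32 mm in diameter, about 52 mm tall, standing on the machine's rear top deck; origin under its foot.
- amber_bottle: Bystander: amber capped jar 56 mm in diameter, about 100 mm tall, far left on the counter; origin under its foot.
- white_jar: Bystander: white jar with a blue cap, 72 mm in diameter, about 90 mm tall, far right on the counter; origin under its foot.
- flat_carton: Bystander: small flat white carton 45 x 80 x 22 mm lying on the right of the machine's rear top deck; origin under its foot.

How it is judged:
On the way, in this order (a step that is already met when the one before it is completed fails the run):
1. the advance lever is swung to its stop (value of joint lever above 1.1 rad), for 0.05 s.
2. the lever is let go and has sprung back to rest (value of joint lever below 0.1 rad and contact force between the fingers and lever below 0.1 N), for 0.2 s.
3. the fastener's slot is lined up with the marks while the panel is still up (value of joint fastener between -0.12 and 0.12 rad and value of joint panel below 0.005 m), for 0.2 s.
4. the panel is pressed home and held (value of joint fastener between -0.12 and 0.12 rad and value of joint panel above 0.0065 m and contact force between the fingers and panel above 3 N), for 0.5 s.
At the end, for the whole second after the job is handed in: The fingers hold the panel (or its fastener) down with more than 3 N, the panel at least 6.5 mm of its 8 mm down; the slot is within 0.12 rad of the marks; the lever is back within 0.1 rad of rest and untouched; every bystander is within 30 mm of where it started (all of step 2 and all of step 4 and distance of each of tall_bottle, carton, vial, amber_bottle, white_jar, flat_carton from where it was at the start of the episode below 0.03 m); the arm keeps its last pose, push and grip.
It fails at once if the panel is pressed more than 6 mm down while the slot is more than 0.25 rad out of line (value of joint panel above 0.006 m and (value of joint fastener above 0.25 rad or value of joint fastener below -0.25 rad)).
It fails at once if a bottle, jar, carton or vial is pushed more than 30 mm away (distance of any of tall_bottle, carton, vial, amber_bottle, white_jar, flat_carton from where it was at the start of the episode above 0.03 m).
It also fails if it takes over 54 s, if anything falls off the work surface, if the arm or the gripper's body presses on something with over 40 N, if the wrist force passes 120 N, or if a joint passes its speed limit or range.

## Robot

A 6-joint arm with a two-finger parallel gripper is mounted at the origin on the work surface. World frame = base frame: x ahead of the robot, y to its left, z up, the work surface at z = 0. Lengths are in m, angles in rad, forces in N, time in s.
With the tool pointing down it reaches from about 0.325 to 0.775 m from the base axis. Payload 9.3 kg.
Tool frame: the origin (TCP) lies at the very end of the fingers, on their centre line; the grasp point (between the pads) lies 19 mm behind it; z points along the fingers, y is the direction in which the jaws open and shut (so a half turn about z gives the same grasp; the last joint's range is limited). The gripper opens to 85 mm and grips with 20 to 120 N. Pads are 22 mm wide; open, the fingers measure 114 mm over their backs; the gripper's body (76 mm by 85 mm) begins 54 mm behind the grasp point. The pads swing forward as they close: fully open they stand 13 mm farther back than shut.
Start: joints at [-1.286, 0.259, 0.021, 1.334, 0, 1.418], TCP at [0.233, -0.498, 0.231] pointing down, gripper open.
Joint ranges: [-3.04, 3.04], [-0.91, 1.82], [-1.04, 1.36], [-1.92, 1.95], [-1.52, 1.45], [-3.14, 3.14]. Speed limits (rad/s): [2.22, 2.22, 2.79, 3.14, 3.14, 3.14].

## Interface

Orientations are given as a unit quaternion [w, x, y, z].
In Python, from plant import manip gives the robot as it stands.
- The arm moves only by the tool move_arm, never from a script. Its argument "increments" is one flat list of numbers, 5 for each row, row after row: the opening, from -1 (shut) to 1 (fully open), then the shift along the tool's x, y, z in mm, then the turn about the tool's z in degrees. In form: [grip, x, y, z, spin, grip, x, y, z, spin, ...]. A call has 1 to 12 rows; each row is the pose to reach, as a shift and turn from the pose measured when the call began, along the tool's axes at that moment; what a row does not reach only later rows make up. A row lasts 1/10 s, in which the tool goes at most 50 mm and 8.59 degrees, less where a joint would pass 70% of its speed; a pose out of reach is approached as far as the arm can. A call with a gripper value outside its range is refused whole. The fingers move at their own pace and stop on an object; "force" is the grip in N (left out, the last holds). Time passes only in rows, so rows that repeat a pose let the fingers close. It gives the time, the measured TCP pose, the force and the opening at its end, in the units of the state.
- manip.read_state(): the state, without advancing time (a new reading comes with each control period).
- manip.capture(name): name is "side" or "top"; returns the picture (384x512x3 uint8, red, green, blue); there is no depth.
- manip.camera_model(name): a dict with "K" (3x3 intrinsics, pixels), "k1" (the pictures are not rectified: a ray, as slopes to the right and down, at radius r is drawn at 1 + k1 r^2 times it, then the intrinsics apply), "origin" and "attitude" of the camera in the world. Camera axes: x right, y up, looking along -z (the intrinsics and any distortion apply to the point x, -y, -z); pixel columns grow to the right and rows downward; lengths in m; the calibration is good to about 2 mm. A picture is of the moment at which its call begins. camera_model takes no time and is no camera call.
- manip.finish_job(): hands the job in, once; it reports no verdict.
The state is a dict: "clock": time; "joint_positions": joint angles; "dq": joint speeds; "effort": joint torques, N m; "tool_pos": TCP position; "tcp_rot": TCP orientation; "contact_force": force on the tool from outside, world axes, zero at the start; "ft_torque": the same for the moment, N m; "grip_width": opening from 0.0 (shut) to 1.0 (fully open).
Only numpy, scipy, OpenCV 4.12 (cv2) and the standard library are available. Lean on these libraries where they do the work, as an engineer would, in place of code of your own. Each camera call takes 0.05 s, during which the arm holds its last target. There are 200 camera calls.

## Working session

There is one attempt and no reset: what is moved stays moved. The work goes in short steps, Python scripts to look and compute and a tool call to move; the robot and the scene stay as the last step left them, time stands still between calls to the robot, and variables do not carry over. Pictures are saved under pics/ and viewed, about 8 in all and at most 12, crops included, and the job is handed in when it is done.

Besides the shell and the picture viewer there is one more tool, called after "Emit:" in YAML: its name, and indented under it one key for each argument. move_arm: Moves the arm, as the interface text tells. Its arguments: {"type":"object","properties":{"increments":{"type":"array","items":{"type":"number"}},"force":{"type":"number"}},"required":["increments"]}

```bash
mkdir -p pics; ls
python3 - <<'E'
from plant import manip
import cv2
s=manip.read_state();print(s)
for n in("top","side"):
    im=manip.capture(n);cv2.imwrite(f"pics/{n}0.png",im[...,::-1]);print(n,manip.camera_model(n))
E
```

```text
pics
{'clock': 0.0, 'joint_positions': array([-1.28560962e+00,  2.59205573e-01,  2.07148680e-02,  1.33370078e+00,
       -1.68428009e-05,  1.41817847e+00]), 'dq': array([ 1.85950758e-04,  3.17233612e-04,  8.74955301e-05,  6.99155687e-04,
        2.11887139e-04, -1.25709065e-03]), 'effort': array([-7.57659218e-04, -5.55644774e+01,  3.44527602e+01,  1.39541278e-02,
       -3.20560321e-04, -2.01326571e-06]), 'tool_pos': array([ 0.23307014, -0.49784206,  0.23064045]), 'tcp_rot': array([-6.95490149e-04,  9.76136177e-01,  2.17158185e-01, -5.46077298e-05]), 'contact_force': array([ 0.093816  , -0.42307052, -0.76917223]), 'ft_torque': array([-0.00152996,  0.00694019, -0.03596783]), 'grip_width': 0.9974468599408846}
top {'K': array([[447.3669638 ,   0.        , 255.03352157],
       [  0.        , 447.3669638 , 196.50735328],
       [  0.        ,   0.        ,   1.        ]]), 'k1': -0.06933842978453253, 'origin': array([ 0.30642702, -0.00383702,  1.93034041]), 'attitude': array([ 0.71136555,  0.05499009, -0.05306962, -0.69865496])}
side {'K': array([[498.9348241 ,   0.        , 253.14866528],
       [  0.        , 498.9348241 , 192.93737427],
       [  0.        ,   0.        ,   1.        ]]), 'k1': -0.1619597361245557, 'origin': array([ 0.11249382, -1.08507435,  1.19778776]), 'attitude': array([ 0.89810474,  0.39431576, -0.08714694, -0.17415044])}
```

Run:
```python
import cv2
a=cv2.imread("pics/top0.png");print(a.shape)
cv2.imwrite("pics/top0b.png",cv2.resize(a,(800,600),interpolation=cv2.INTER_CUBIC))
a=cv2.imread("pics/side0.png")
cv2.imwrite("pics/side0b.png",cv2.resize(a,(800,600),interpolation=cv2.INTER_CUBIC))
```

```text
(384, 512, 3)
```

View pics/top0b.png

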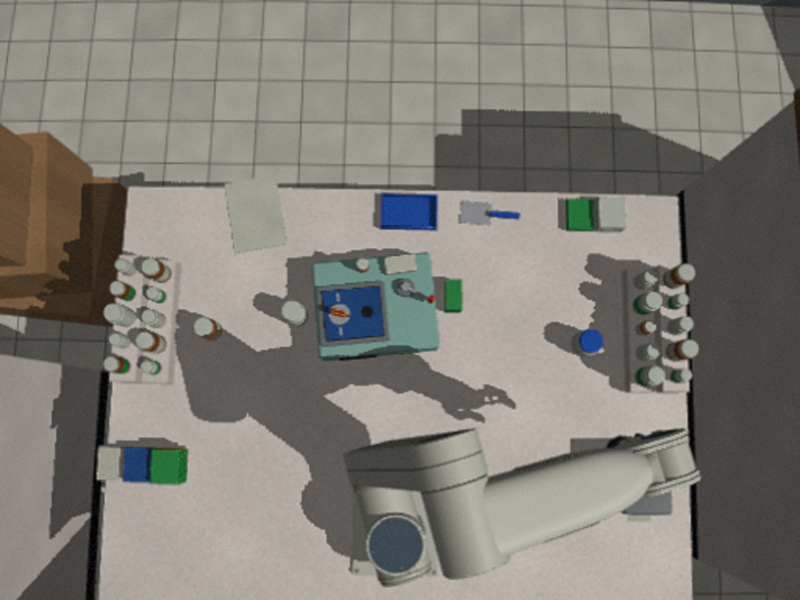

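View pics/side0b.png

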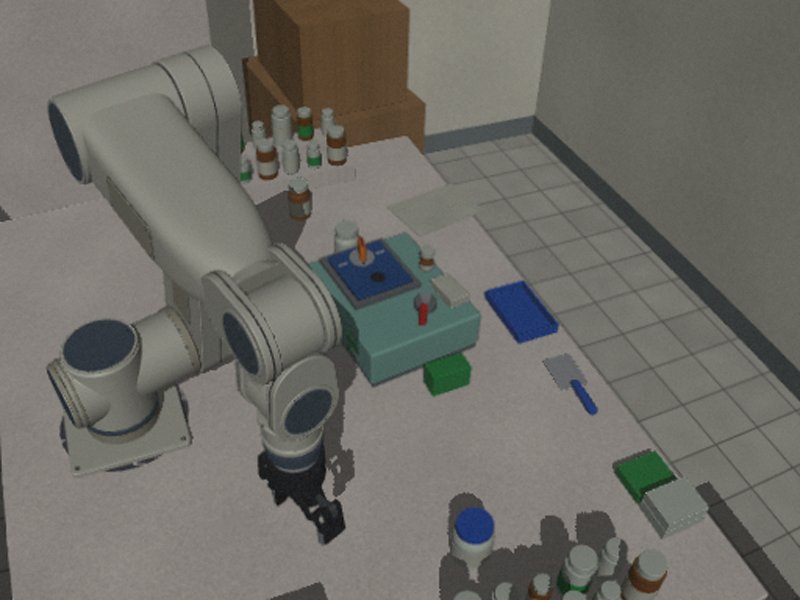

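The top view shows the machine around (377,305) of 800x600: fastener (340,314), press pad (367,311), lever pivot (404,286) and red grip (431,298). I'll crop for precise features.

```bash
cat > h.py <<'E'
import numpy as np,cv2
from plant import manip
from scipy.spatial.transform import Rotation as R
def cam(n):
    m=manip.camera_model(n);q=m["attitude"];return m,R.from_quat([q[1],q[2],q[3],q[0]]).as_matrix()
def proj(n,P):
    m,A=cam(n);p=(np.atleast_2d(P)-m["origin"])@A
    s=np.c_[p[:,0],-p[:,1]]/-p[:,2:3];s=s*(1+m["k1"]*(s**2).sum(1,keepdims=True))
    return s@m["K"][:2,:2].T+m["K"][:2,2]
def unproj(n,uv,z):
    m,A=cam(n);s=cv2.undistortPoints(np.float64(uv).reshape(-1,1,2),m["K"],np.float64([m["k1"],0,0,0])).reshape(-1,2)
    # note: same radial model as OpenCV's k1
    d=np.c_[s[:,0],-s[:,1],-np.ones(len(s))]@A.T
    return m["origin"]+d*((np.asarray(z)-m["origin"][2])/d[:,2])[:,None]
def mpt(pose,P):
    x,y,w=pose;P=np.atleast_2d(P);c,s=np.cos(w),np.sin(w)
    return np.c_[x+c*P[:,0]-s*P[:,1],y+s*P[:,0]+c*P[:,1],P[:,2]]
E
python3 - <<'E'
import cv2
a=cv2.imread("pics/top0.png")[155:235,195:305];cv2.imwrite("pics/tc.png",cv2.resize(a,None,fx=7,fy=7,interpolation=cv2.INTER_CUBIC))
a=cv2.imread("pics/side0.png")[140:250,190:320];cv2.imwrite("pics/sc.png",cv2.resize(a,None,fx=5.4,fy=5.4,interpolation=cv2.INTER_CUBIC))
E
```

```text
(no output)
```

View pics/tc.png

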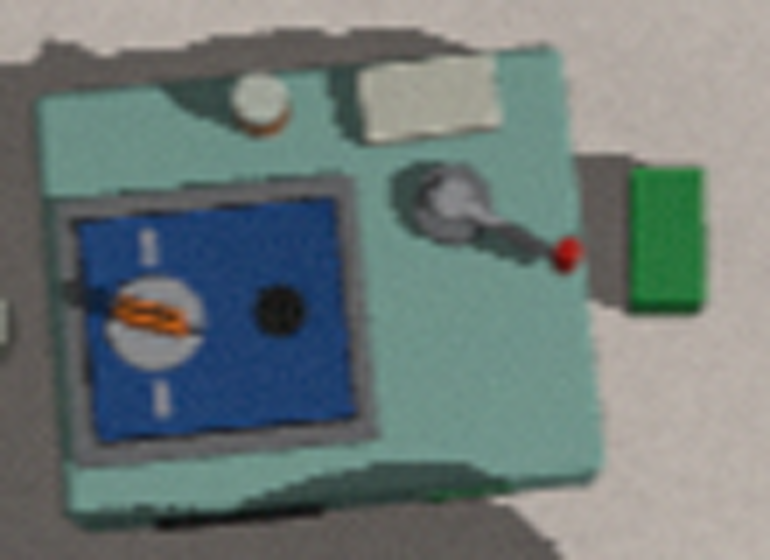

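View pics/sc.png

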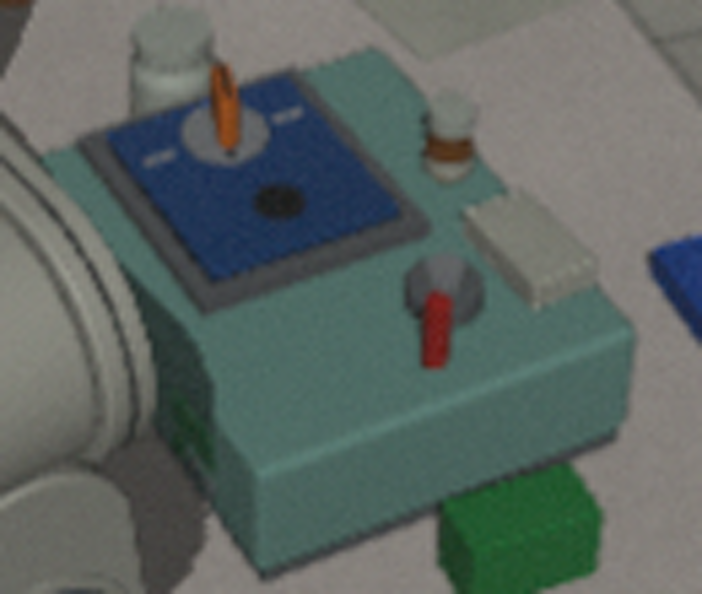

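The marks, pad, disc, wing, lever post and case corners all show clearly in both crops (pixel lists go into the fit below). The wing sits about 70° from the marks.

Run:
```python
from h import *
from scipy.optimize import least_squares
T=np.array([[149,246],[163,399],[280,309],[155,321],[40,95],[560,47],[600,480],[567,247]],float)
S=np.array([[288,115],[160,158],[280,202],[225,133],[375,50],[632,330],[262,470],[440,297]],float)
T=(T+.5)/7-.5+[195,155];S=(S+.5)/5.4-.5+[190,140]
def pts(p):
    fx,fy,lx,ly=p[3:7];g=np.radians(235)
    return np.array([[fx+.045,fy,.12],[fx-.045,fy,.12],[fx,fy-.073,.122],[fx,fy,.125],[.14,.16,.1],[.14,-.16,.1],[-.12,-.16,.1],[lx+.075*np.cos(g),ly+.075*np.sin(g),.172]])
def f(p):
    P=mpt(p[:3],pts(p))
    rt=proj("top",P)-T; rs=proj("side",P)-S
    return np.r_[rt.ravel(),rs.ravel()]
r=least_squares(f,[.5,.02,.09,0,.08,.07,-.06],x_scale=.01)
p=r.x;print(p.round(4));print(r.fun.reshape(-1,2).round(1).tolist())
np.save("p.npy",p)
print("pts",mpt(p[:3],pts(p)).round(4).tolist())
print("pivot",mpt(p[:3],[[p[5],p[6],.154]]), "grip stop",mpt(p[:3],[[p[5]+.075*np.cos(np.radians(166)),p[6]+.075*np.sin(np.radians(166)),.154]]))
for n,w,z in(("top",[[113,303],[190,326]],.165),("side",[[222,68],[232,100]],.165)):
    w=np.array(w,float); w=(w+.5)/7-.5+[195,155] if n=="top" else (w+.5)/5.4-.5+[190,140]
    q=unproj(n,w,[z,z]);d=q[0]-q[1];print(n,q.round(4).tolist(),np.degrees(np.arctan2(d[1],d[0])-p[2]))
s=manip.read_state();q=s["tcp_rot"];print(R.from_quat([q[1],q[2],q[3],q[0]]).as_matrix().round(3))
```

```text
[ 0.5843  0.0655  0.1127 -0.0072  0.0944  0.0495 -0.0846]
[[0.4, -0.1], [0.2, -0.3], [0.3, -0.1], [0.3, -0.2], [-1.2, -0.2], [0.6, -0.5], [1.3, -0.8], [0.3, -0.3], [-0.2, 0.1], [-0.0, -0.2], [-0.4, -0.4], [-0.2, -0.6], [-0.0, -1.7], [1.0, -0.2], [-2.0, 1.2], [-0.3, -0.1]]
pts [[0.6113, 0.1635, 0.12], [0.5219, 0.1534, 0.12], [0.5748, 0.0859, 0.122], [0.5666, 0.1584, 0.125], [0.7055, 0.2402, 0.1], [0.7415, -0.0778, 0.1], [0.4831, -0.107, 0.1], [0.6072, -0.079, 0.172]]
pivot [[ 0.64300781 -0.01308522  0.154     ]] grip stop [[ 0.56865631 -0.00324368  0.154     ]]
top [[0.5699, 0.1803, 0.165], [0.5575, 0.136, 0.165]] 67.85370050186307
side [[0.5701, 0.17, 0.165], [0.5646, 0.1376, 0.165]] 73.86067523683018
[[ 0.906  0.424 -0.   ]
 [ 0.424 -0.906  0.001]
 [ 0.    -0.001 -1.   ]]
```

Emit:
move_arm:
  increments: [-1,43,-16,0,-7.5,-1,86,-31,0,-15,-1,129,-47,0,-22.5,-1,172,-62,0,-30,-1,215,-78,0,-37.5,-1,258,-94,0,-45,-1,301,-109,0,-52.5,-1,344,-125,0,-60,-1,387,-140,0,-67.5,-1,430,-156,0,-75,-1,473,-172,0,-82.5,-1,516,-187,0,-90]
  force: 40

```text
clock: 1.3
tool_pos: [0.6221, -0.108, 0.2308]
tcp_rot: [-0.001, 0.534, 0.845, 0.0]
contact_force: [0.9, -1.2, -0.4]
grip_width: -0.001
```

Emit:
move_arm:
  increments: [-1,0,0,45,0,-1,0,0,93,0,-1,2,0,95,0,-1,13,-1,95,0,-1,23,-6,95,0,-1,34,-11,95,0,-1,45,-14,95,0,-1,56,-15,95,0,-1,67,-14,95,0,-1,78,-12,95,0,-1,78,-12,95,0]

```text
clock: 2.4
tool_pos: [0.5777, -0.0411, 0.1367]
tcp_rot: [-0.0, 0.534, 0.846, 0.001]
contact_force: [1.1, -3.1, 2.7]
grip_width: 0.0
```

Run:
```python
from h import *
print(manip.read_state()["contact_force"])
a=manip.capture("side")[...,::-1][110:270,170:360];cv2.imwrite("pics/s1.png",cv2.resize(a,None,fx=3.7,fy=3.7,interpolation=cv2.INTER_CUBIC))
```

```text
[ 1.14049578 -3.14766765  2.65185492]
```

View pics/s1.png

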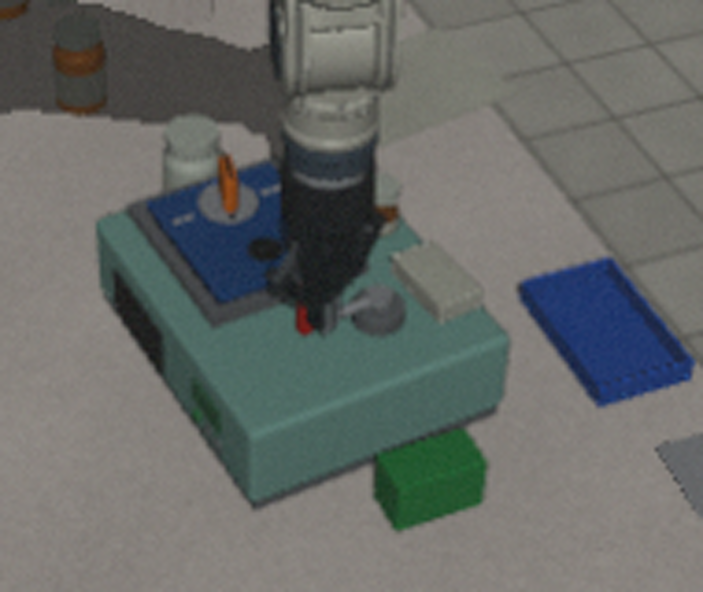

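The red post is in front of the fingers with the lever most of the way round (red at (303,318), hub (380,308)). I'll push on to the stop.

Emit:
move_arm:
  increments: [-1,9,3,0,0,-1,17,7,0,0,-1,20,8,0,0,-1,22,9,0,0,-1,22,9,0,0]

```text
clock: 2.95
tool_pos: [0.5771, -0.0198, 0.1364]
tcp_rot: [0.001, 0.534, 0.845, -0.001]
contact_force: [-0.5, -12.8, 0.6]
grip_width: -0.003
```

Emit:
move_arm:
  increments: [-1,-22,-9,0,0,-1,-44,-12,0,0,-1,-66,-8,0,0,-1,-87,2,0,0,-1,-108,3,0,0,-1,-108,3,0,0,-1,-108,3,0,0,-1,-108,3,-50,0,-1,-108,3,-100,0,-1,-108,3,-100,0]

```text
clock: 3.95
tool_pos: [0.6276, -0.115, 0.244]
tcp_rot: [0.006, 0.534, 0.846, 0.001]
contact_force: [-0.4, -0.1, -0.6]
grip_width: -0.001
```

Run:
```python
from h import *
print(manip.read_state()["joint_positions"].round(3),manip.read_state()["contact_force"])
a=manip.capture("side")[...,::-1][140:250,190:320];cv2.imwrite("pics/s2.png",cv2.resize(a,None,fx=5.4,fy=5.4,interpolation=cv2.INTER_CUBIC))
```

```text
[-0.312  0.403  0.268  1.424 -0.002  0.814] [-0.40565606 -0.05349941 -0.64098616]
```

View pics/s2.png

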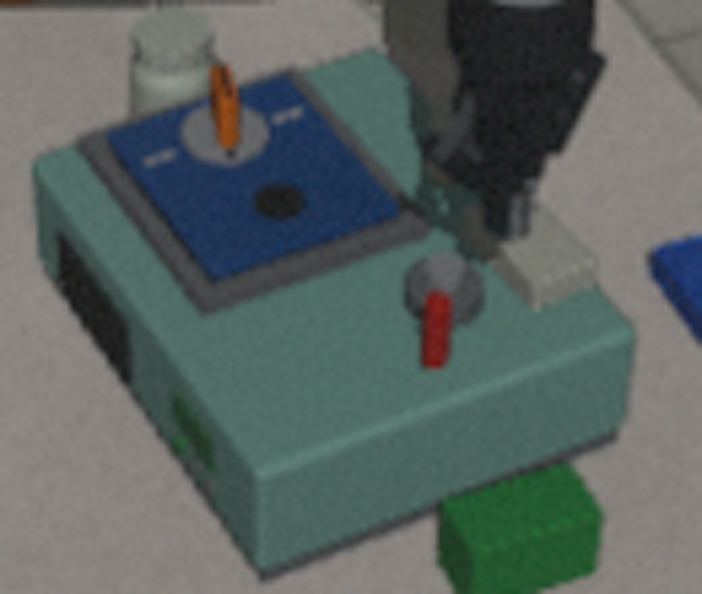

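The lever is back at rest: the red post is at (436,330), the same as before. Next I'll travel to the fastener while spinning.

Emit:
move_arm:
  increments: [-1,23,5,0,-8,0,46,10,0,-16,0,68,15,0,-24,0,91,20,0,-32,0.3,114,26,0,-40,0.3,137,31,0,-48,0.3,160,36,0,-56,0.3,182,41,0,-64,0.3,205,46,0,-72,0.3,228,52,0,-80,0.3,251,57,0,-88,0.3,273,62,0,-96]

```text
clock: 5.2
tool_pos: [0.564, 0.16, 0.2381]
tcp_rot: [0.002, -0.275, 0.962, -0.002]
contact_force: [0.0, 0.7, 0.3]
grip_width: 0.646
```

Emit:
move_arm:
  increments: [0.3,0,0,0,-8,0.3,0,0,0,-16,0.3,0,0,0,-24,0.3,0,0,0,-32,0.3,0,0,0,-40,0.3,0,0,0,-45,0.3,0,0,0,-45]

```text
clock: 5.9
tool_pos: [0.5629, 0.1605, 0.2372]
tcp_rot: [0.0, -0.622, 0.783, -0.002]
contact_force: [0.3, -0.4, -0.1]
grip_width: 0.657
```

Emit:
move_arm:
  increments: [0.3,1,-4,40,0,0.3,1,-4,80,0,0.3,1,-4,100,0,0.3,1,-4,100,0,-1,1,-4,100,0,-1,1,-4,100,0,-1,1,-4,100,0,-1,1,-4,100,0,-1,1,-4,100,0,-1,1,-4,100,0,-1,1,-4,100,0,-1,1,-4,100,0]
  force: 30

```text
clock: 7.1
tool_pos: [0.5668, 0.1588, 0.1387]
tcp_rot: [0.001, -0.622, 0.783, -0.002]
contact_force: [-4.7, 1.7, 5.4]
grip_width: 0.148
```

Run:
```python
from h import *
s=manip.read_state();print(s["contact_force"],s["ft_torque"],s["joint_positions"].round(3))
a=manip.capture("side")[...,::-1][140:250,190:320];cv2.imwrite("pics/s3.png",cv2.resize(a,None,fx=5.4,fy=5.4,interpolation=cv2.INTER_CUBIC))
```

```text
[-4.68448536  1.65915337  5.39939058] [0.4684929  0.82358741 0.01661501] [ 0.132  0.362 -0.068  1.137 -0.003 -1.212]
```

View pics/s3.png

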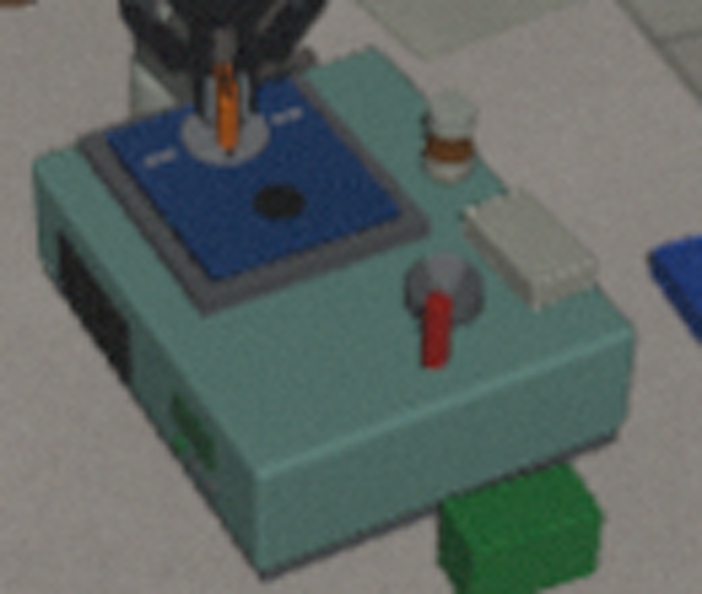

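Gripped on the wing (opening 12.6 mm, pads on both sides of the orange wing at (225,105)). Turning clockwise by 70°.

Emit:
move_arm:
  increments: [-1,0,0,-1,7,-1,0,0,-1,14,-1,0,0,-1,21,-1,0,0,-1,28,-1,0,0,-1,35,-1,0,0,-1,42,-1,0,0,-1,49,-1,0,0,-1,56,-1,0,0,-1,63,-1,0,0,-1,70,-1,0,0,-1,70.4,-1,0,0,-1,70.4]

```text
clock: 8.35
tool_pos: [0.5664, 0.1589, 0.1391]
tcp_rot: [0.001, -0.059, 0.998, -0.001]
contact_force: [1.0, 0.9, -11.8]
grip_width: 0.144
```

Run:
```python
from h import *
s=manip.read_state();q=s["tcp_rot"];print(s["contact_force"],s["ft_torque"],np.degrees(2*np.arctan2(q[2],q[1])),np.degrees(np.load("p.npy")[2]))
```

```text
[  0.95311876   0.86488245 -11.7778188 ] [ 0.31723902 -0.02938112 -0.05281388] 186.7645391740936 6.45987537493212
```

Emit:
move_arm:
  increments: [0,0,0,0,0,0,0,0,0,0,0,0,0,0,0,0,0,0,0,0,0,0,0,-40,0,0,0,0,-80,0,0,0,0,-120,0,0,0,0,-120,0]

```text
clock: 9.15
tool_pos: [0.5677, 0.1594, 0.2651]
tcp_rot: [0.006, -0.059, 0.998, -0.001]
contact_force: [0.8, -1.3, 0.4]
grip_width: 0.503
```

Run:
```python
from h import *
s=manip.read_state();print(s["contact_force"])
a=manip.capture("side")[...,::-1];cv2.imwrite("pics/s4f.png",a);a=a[150:200,200:280];cv2.imwrite("pics/s4.png",cv2.resize(a,None,fx=9,fy=9,interpolation=cv2.INTER_CUBIC))
```

```text
[ 0.84221319 -1.27029301  0.41605187]
```

View pics/s4.png

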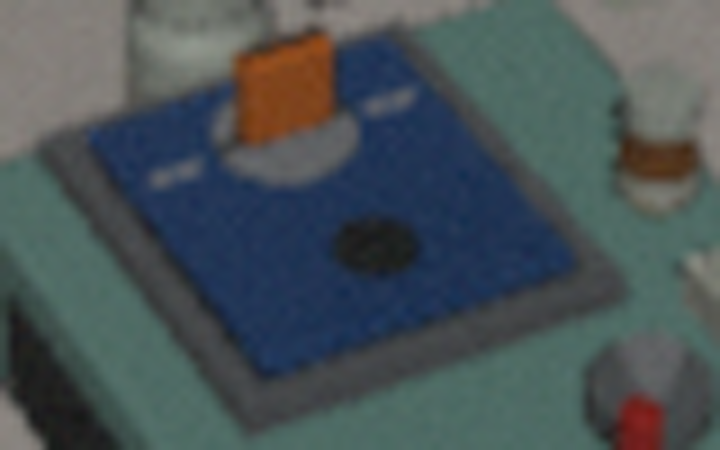

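The wing lies nearly along the marks (marks at (175,174) and (390,101), wing base (238,148)-(335,120)). I'll check the slope against the projection.

Run:
```python
from h import *
p=np.load("p.npy");fx,fy=p[3:5]
def px(P): return ((proj("side",mpt(p[:3],P))-[200,150]+.5)*9-.5).round(0).tolist()
print("marks",px([[fx-.045,fy,.12],[fx+.045,fy,.12]]))
for a in(-.2,-.1,0,.1,.2):
    c,s=np.cos(a),np.sin(a)
    def q(u,v,z): return [fx+c*u-s*v,fy+s*u+c*v,z]
    P=px([q(-.019,-.0065,.125),q(.019,-.0065,.125),q(-.019,-.0065,.165),q(.019,-.0065,.165)])
    print(a,P,"slopes",[(P[i+1][1]-P[i][1])/(P[i+1][0]-P[i][0]) for i in(0,2)])
# measured orange mask edge slopes
a=cv2.imread("pics/s4f.png").astype(int);m=(a[...,2]>110)&(a[...,2]-a[...,0]>70)&(a[...,1]<a[...,2]*.7)
m[:150]=0;m[172:]=0;m[:,:220]=0;m[:,245:]=0
b=[];W=a[...,2]-a[...,0]
for u in range(228,236):
    v=np.where(m[:,u])[0];b.append((u,v.min(),v.max()))
b=np.array(b,float);print(b.tolist(),np.polyfit(b[:,0],b[:,1],1)[0],np.polyfit(b[:,0],b[:,2],1)[0])
```

```text
marks [[177.0, 172.0], [388.0, 103.0]]
-0.2 [[239.0, 146.0], [336.0, 128.0], [238.0, 63.0], [336.0, 45.0]] slopes [-0.18556701030927836, -0.1836734693877551]
-0.1 [[243.0, 149.0], [336.0, 125.0], [241.0, 65.0], [336.0, 42.0]] slopes [-0.25806451612903225, -0.24210526315789474]
0 [[246.0, 151.0], [336.0, 122.0], [245.0, 68.0], [336.0, 38.0]] slopes [-0.32222222222222224, -0.32967032967032966]
0.1 [[250.0, 153.0], [335.0, 119.0], [249.0, 70.0], [334.0, 35.0]] slopes [-0.4, -0.4117647058823529]
0.2 [[255.0, 155.0], [333.0, 115.0], [253.0, 72.0], [333.0, 32.0]] slopes [-0.5128205128205128, -0.5]
[[228.0, 156.0, 165.0], [229.0, 156.0, 164.0], [230.0, 156.0, 164.0], [231.0, 155.0, 164.0], [232.0, 155.0, 163.0], [233.0, 155.0, 163.0], [234.0, 154.0, 163.0], [235.0, 154.0, 162.0]] -0.3214285714285693 -0.3571428571428563
```

Slope, tool yaw and marks agree on an angle within about ±0.05 rad. Moving over the press pad with the fingers shut.

Emit:
move_arm:
  increments: [-1,0,-25,0,0,-1,1,-50,0,0,-1,2,-74,0,0,-1,2,-74,0,0,-1,2,-74,40,0,-1,2,-74,80,0,-1,2,-74,120,0,-1,2,-74,133,0,-1,2,-74,133,0]

```text
clock: 10.1
tool_pos: [0.5732, 0.086, 0.1262]
tcp_rot: [0.002, -0.059, 0.998, -0.001]
contact_force: [-0.8, -0.7, 0.1]
grip_width: -0.001
```

Emit:
move_arm:
  increments: [-1,1,0,4,0,-1,1,0,7,0,-1,1,0,10,0,-1,1,0,13,0,-1,1,0,13,0,-1,1,0,13,0]

```text
clock: 10.7
tool_pos: [0.5725, 0.0863, 0.1151]
tcp_rot: [0.003, -0.06, 0.998, -0.001]
contact_force: [-4.5, 1.4, 9.1]
grip_width: 0.001
```

Emit:
move_arm:
  increments: [-1,1,0,3,0,-1,1,0,5,0,-1,1,0,5,0,-1,1,0,5,0]

```text
clock: 11.1
tool_pos: [0.5725, 0.0863, 0.1139]
tcp_rot: [0.005, -0.06, 0.998, -0.001]
contact_force: [-7.0, 0.1, 23.5]
grip_width: 0.003
```

Emit:
move_arm:
  increments: [-1,1,0,4,0,-1,1,0,4,0,-1,1,0,4,0,-1,1,0,4,0,-1,1,0,4,0,-1,1,0,4,0,-1,1,0,4,0,-1,1,0,4,0]

```text
clock: 11.9
tool_pos: [0.5725, 0.0863, 0.1139]
tcp_rot: [0.008, -0.06, 0.998, -0.001]
contact_force: [-7.4, -0.9, 26.2]
grip_width: 0.001
```

Run:
```python
from h import *
s=manip.read_state();print(s["contact_force"],s["tool_pos"])
a=manip.capture("side")[...,::-1];a=a[130:250,180:330];cv2.imwrite("pics/s5.png",cv2.resize(a,None,fx=5,fy=5,interpolation=cv2.INTER_CUBIC))
```

```text
[-7.36100098 -0.94065161 26.22070174] [0.57250488 0.0862899  0.11393086]
```

View pics/s5.png

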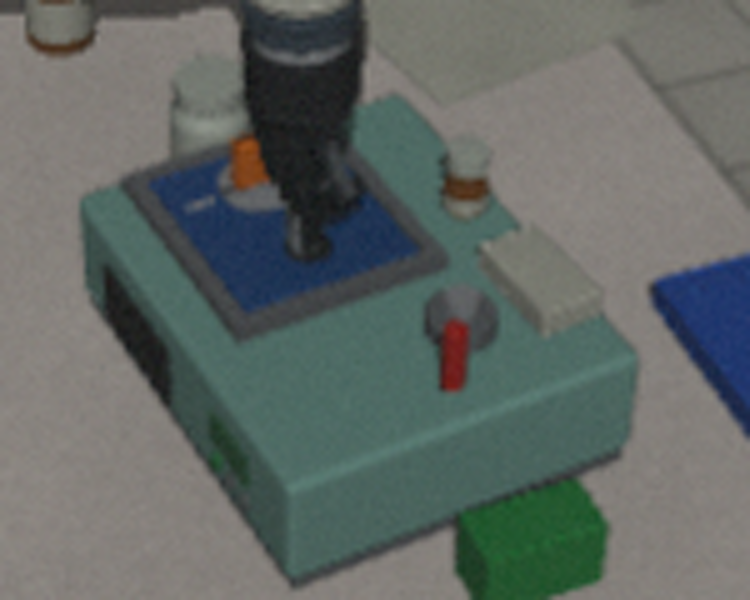

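The panel is pressed flush with the rim, with the fingers on the pad at (310,245). The lever is at rest (453,355), and the vial and cartons are where they were. Handing in.

Run:
```python
from plant import manip
print(manip.finish_job())
s=manip.read_state();print(s["clock"],s["contact_force"],s["tool_pos"])
```

```text
the job is handed in; nothing more can be done
None
the job is handed in; nothing more can be done
```

I finished all three steps in order and handed the job in at about 12 s on the robot's clock, with the panel still held down. The hand-in gave no verdict, so what follows is from my own last checks.

- **Lever:** I pushed it with shut fingers until the force jumped from about 3 N to 13 N, which I took as the stop. After I backed off, the picture showed the red post at its starting position.
- **Fastener:** I gripped the wing (opening 12.6 mm) and turned it 70° clockwise. The final tool direction was 0.3° from the machine's yaw as I measured it. Slopes in the picture put the slot within about 0.05 rad of the marks. My reading by eye and the edge fit differed by a few hundredths of a rad, on opposite sides of zero, well within the 0.12 rad limit.
- **Panel:** It was pressed at the pad to a TCP height of 113.9 mm, where 114 mm is home, and held there for over 0.8 s at about 26 N.
- **Bystanders:** In the last picture the vial and both cartons looked unmoved, and so did the two jars only partly in view. The white jar was outside it; I did not measure the distances.

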